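# Feed the top quarry tile from the stack onto the wet saw

### The arm

A 7-joint arm with a two-finger parallel gripper is mounted at the origin on the work surface. World frame = base frame: x ahead of the robot, y to its left, z up, the work surface at z = 0. Lengths are in m, angles in rad, forces in N, time in s.
With the tool pointing down it reaches from about 0.425 to 0.925 m from the base axis. Payload 6.8 kg.
Tool frame: the origin (TCP) lies between the finger pads; the fingertips stand 14 mm ahead of it and the grasp point (between the pads) lies 5 mm behind it (tips_ahead is the distance from the TCP to the fingertips, in m); z points along the fingers, y is the line along which they close (so a half turn about z gives the same grasp; the last joint's range is limited). The gripper opens to 88 mm and grips with 3 to 60 N. Pads are 20 mm wide; open, the fingers measure 115 mm over their backs; the gripper's body (75 mm by 178 mm) begins 61 mm behind the grasp point.
Start: joints at [-1.243, 0.477, 0.022, 1.555, -0.011, 1.109, -0.083], TCP at [0.285, 0.612, 0.208] pointing down, gripper open.
Joint ranges: [-2.96, 2.96], [-0.34, 2.1], [-1.41, 1.46], [0.24, 2.44], [-1.37, 4.51], [0.17, 1.92], [-2.96, 2.96]. Speed limits (rad/s): [2.39, 2.39, 3.14, 3.14, 3.14, 3.14, 3.14].

### API

Orientations are given as a rotation vector (axis times angle).
In Python, from cell import * gives the robot as it stands. The module is installed in compiled form; this text tells all that it offers.
- The arm moves only by the tool play_rows, never from a script. Its argument "motion" is a list of rows, each a list of 5 numbers: the closure, from -1 (fully open) to 1 (shut), so that 0 is half open, then the shift along the tool's x, y, z in mm, then the turn about the tool's z in rad. In form: [[claw, dx, dy, dz, roll], ...]. A call has 1 to 5 rows; each row shifts and turns the commanded pose from where the row before left it, along the tool's axes as they then stand; what a row does not reach is not made up. A row lasts 1/8 s, in which the tool goes at most 62.5 mm and 10.7 degrees, less where a joint would pass 70% of its speed; a pose out of reach is approached as far as the arm can. A call is refused whole if a number of a shift passes 62.5 or a number of a turn 0.188, either way. A call with a gripper value outside its range is refused whole. The fingers move at their own pace and stop on an object; the grip force is fixed at half the most. Time passes only in rows, so rows that do not move let the fingers close. It gives the time, the measured TCP pose, the force, the opening and the grip force at its end, in the units of the state.
- get_obs(): the state, without advancing time (a new reading comes with each control period).
- capture(name): name is "scene" or "top" or "wrist"; returns the picture (480x640x3 uint8, red, green, blue); there is no depth.
- camera_info(name): a dict with "fx", "fy", "cx", "cy" (pixels), "distortion" ([k1, k2, p1, p2, k3] as OpenCV has them; the pictures are not rectified), "rvec" (rotation vector, rad) and "tvec" (3), from world to camera coordinates, as OpenCV has them. Camera axes: x right, y down, z forward; pixel columns grow to the right and rows downward; lengths in m; the calibration is good to about 2 mm. A picture is of the moment at which its call begins: read the wrist's pose just before it. camera_info takes no time and is no camera call; for the wrist camera it gives the pose at the moment of the call.
- job_done(): hands the job in; it is judged then, once.
The state is a dict: "t": time; "joint_positions": joint angles; "dq": joint speeds; "joint_torque": joint torques, N m; "position": TCP position; "orientation": TCP orientation; "wrist_force": force on the tool from outside, world axes, zero at the start; "ft_torque": the same for the moment, N m; "opening": opening from 0.0 (shut) to 1.0 (fully open); "finger_force": force on a finger pad.
Only numpy, scipy, OpenCV 4.12 (cv2) and the standard library are available. Lean on these libraries where they do the work, as an engineer would, in place of code of your own. Each camera call takes 0.05 s, during which the arm holds its last target. There are 200 camera calls.

### The job

Slide the top tile sideways off the stack and onto the table of the tile saw, leaving the tiles under it just as they lie, and press it lightly home for a moment so that it sits flush along the rip guide. Then feed it forward along the guide until you feel it bear lightly on the front of the blade, and leave it there, flat on the table, flush with the guide and touching the blade. Go gently, as knocks chip the tile's edges, keep it level, and leave the other things on the bench alone.

Things in the scene. Friction and masses are not known exactly. Their poses are not given: they have to be found in the camera images.
- top_tile: the stack's top tile, to be moved: a hand-made terracotta quarry tile, nominally 150 mm square but up to 5 mm more or less each way, 14 mm thick, 0.5 to 0.9 kg, too wide to grip. Origin at the centre of its underside, x and y along its edges, z up. Sliding it takes 3 to 10 N, up to 15 N along the guide; pressing home is some 5 N more. Its edges chip at over 12 N against guide or 10 N against blade
- tile_2: the next tile down, like the top tile (nominally 150 mm square, up to 3 mm out, 14 mm thick); it bears the top tile. Origin at the centre of its underside. Tiles in the stack lie loose on one another, squared up by hand to a few mm
- tile_3: third tile down, the same size, origin at the centre of its underside
- tile_4: fourth tile down, the same size, origin at the centre of its underside
- tile_5: bottom tile, the same size, lying on the paving block, origin at the centre of its underside
- paver: heavy concrete paving block 160 x 160 x 60 mm that carries the five tiles (the top tile's underside is 116 mm above the bench); it does not move. Origin at the centre of its underside
- saw: bench-top wet tile saw, off and fixed. Origin on the bench under the middle of its table; x is the feed direction (worker's side to blade), y left, z up. Steel table 400 (x) by 380 mm (y), top 114 mm above the bench, 2 mm below the top tile's underside; the stack stands 15 to 60 mm off its right (-y) edge. Blade guard over the blade: x 35 to 200 mm, 26 mm wide, 52 to 82 mm above the table
- blade: diamond blade, a fixed steel disc 180 mm across, 3 mm thick, upright in the saw's x-z plane, 45 mm of it standing above the table. Origin at its centre, 45 mm below the table top (saw frame: x 90, y 20 mm); axes as the saw's. At table height, where the tile's front edge meets it, its front rim is at x = -78 mm
- guide: rip guide, an aluminium bar 400 x 20 mm, 22 mm high, fixed on the saw table left of the blade, parallel to the feed, at a distance set anew each time. Origin at the foot of the middle of its right (-y) face, which the tile bears against; x along the feed, y left, away from the tile
- offcut: bystander: strip of the same tile, 150 x 32 x 14 mm, lying on the saw table to the left of the guide, origin at the centre of its underside
- pencil: bystander: flat carpenter's pencil, 145 x 12 x 8 mm, on the saw table right of the blade, toward the rear, origin at its underside
- nippers: bystander: tile nippers, about 200 x 75 x 16 mm, lying on the bench on the near side (-x) of the paving block, origin near the middle at the underside
- tape: bystander: tape measure, 78 x 70 x 35 mm, on the bench to the right, origin at the centre of its underside
- trowel: bystander: notched trowel, blade 280 x 110 mm, 63 mm high with its handle, on the bench to the left, origin at the centre of its underside
- mallet: bystander: rubber mallet, 320 mm long, head 64 mm across, on the bench to the left, origin at the underside near the middle
- spacer_jar: bystander: jar of tile spacers, 72 mm across, 85 mm high, on the bench to the right, origin at the centre of its underside
Not all that is in view belongs to the job. What is shaped like the tile_2 but blue or yellow is not meant.

How it is judged:
By the outcome, as a careful person would: the job done as asked, in the order asked, and still so for the second after the job is handed in, with the robot touching nothing.
It also fails if it takes over 70 s, if anything falls off the work surface, if the arm or the gripper's body presses on something with over 40 N, if the wrist force passes 120 N, or if a joint passes its speed limit or range.

## Working session

There is one attempt and no reset: what is moved stays moved. The work goes in short steps, Python scripts to look and compute and a tool call to move; the robot and the scene stay as the last step left them, time stands still between calls to the robot, and variables do not carry over. Pictures are saved under pics/ and viewed, at most 10 in all, crops included, and the job is handed in when it is done.

Besides the shell and the picture viewer there is one more tool, called after ">>>" as name(argument=value, ...), one argument or row to a line, values as JSON. play_rows: Moves the arm, as the interface text tells. Its arguments: {"type":"object","properties":{"motion":{"type":"array"}},"required":["motion"]}

```bash
mkdir -p pics; cat > h.py <<'E'
from cell import *
import numpy as np, cv2
def cam(n):
    c=camera_info(n); K=np.array([[c['fx'],0,c['cx']],[0,c['fy'],c['cy']],[0,0,1.]])
    return K,np.array(c['distortion'],float),np.array(c['rvec'],float),np.array(c['tvec'],float)
def px2w(n,pts,z,C=None):
    K,d,r,t=C or cam(n); R=cv2.Rodrigues(r)[0]
    u=cv2.undistortPoints(np.array(pts,float).reshape(-1,1,2),K,d).reshape(-1,2)
    o=-R.T@t; v=np.c_[u,np.ones(len(u))]@R
    return o+v*((z-o[2])/v[:,2])[:,None]
def w2px(n,P,C=None):
    K,d,r,t=C or cam(n)
    return cv2.projectPoints(np.array(P,float).reshape(-1,1,3),r,t,K,d)[0].reshape(-1,2)
def save(n,f):
    im=capture(n); cv2.imwrite(f'pics/{f}.png',im[:,:,::-1]); return im
E
python3 - <<'E'
from h import *
save('top','top1'); save('scene','sc1')
o=get_obs(); print(o)
for n in('top','scene','wrist'):
    K,d,r,t=cam(n);R=cv2.Rodrigues(r)[0];print(n,-R.T@t,R[2],K[0,0],d)
E
```

```text
{'t': 0.1, 'joint_positions': array([-1.24307144,  0.4777116 ,  0.02232107,  1.55631696, -0.01150752,
        1.1093    , -0.08308295]), 'dq': array([-0.00081014, -0.00110537,  0.00139513, -0.00216726,  0.00071935,
        0.0014373 ,  0.00126594]), 'joint_torque': array([ 3.83947568e-03, -5.84091425e+01,  1.53985765e+00, -2.73311967e+01,
       -5.42164163e-02,  1.31245324e-02,  2.90630385e-05]), 'position': array([0.28471952, 0.61140223, 0.2073975 ]), 'orientation': array([-6.79051010e-01, -3.06707003e+00,  2.49540054e-03]), 'wrist_force': array([-0.08314065,  0.46621013,  0.37125973]), 'ft_torque': array([ 0.02026487, -0.03719315,  0.0432119 ]), 'finger_force': 0.0, 'opening': 0.9958783214414022}
top [ 0.33276682 -0.01037206  1.12020039] [ 0.15791058 -0.01955622 -0.98725974] 438.937836257774 [-0.0177478  0.         0.         0.         0.       ]
scene [0.98392918 0.36060967 0.97292735] [-0.45419097 -0.36315059 -0.81353071] 471.84724769713563 [-0.10171833  0.          0.          0.          0.        ]
wrist [0.21733724 0.64528156 0.38322161] [ 0.25151979 -0.11947988 -0.96044904] 395.15956017739904 [0.00365302 0.         0.         0.         0.        ]
```

View pics/top1.png

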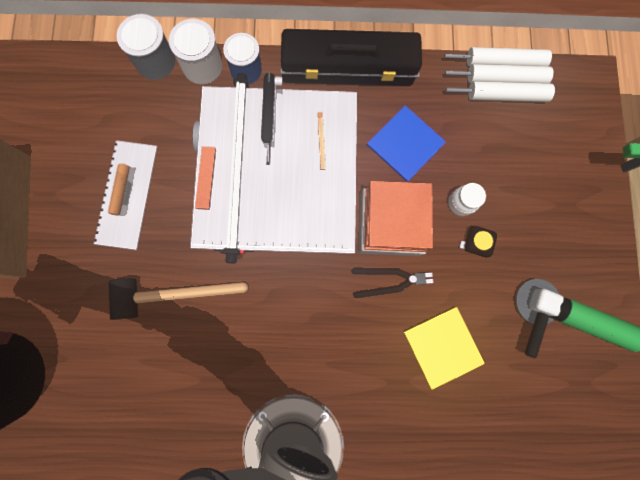

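View pics/sc1.png

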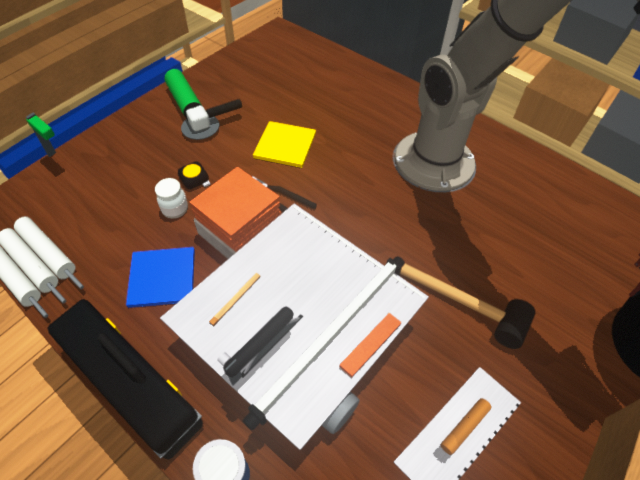

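The top tile is the red square on the stack at top-view (400,215). The look-alikes are the blue tile at (406,143) and the yellow one at (444,348), and neither of them is on the paver. Only the red stack stands beside the saw's right edge at px 356. I'll confirm that in an enlarged crop.

```bash
python3 - <<'E'
import cv2
im=cv2.imread('pics/top1.png')[75:270,183:443]
cv2.imwrite('pics/c1.png',cv2.resize(im,None,fx=3,fy=3,interpolation=cv2.INTER_CUBIC))
E
```

```text
(no output)
```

View pics/c1.png

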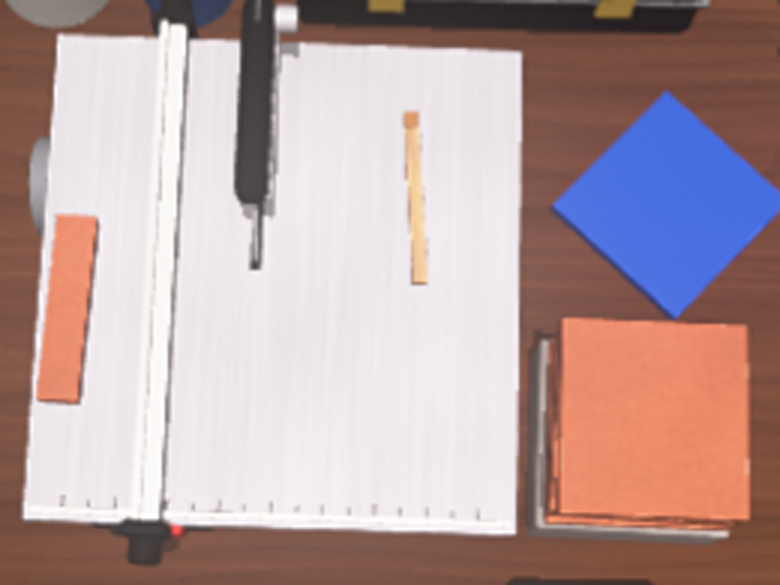

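```bash
cat > m.py <<'E'
from h import *
f=lambda L:[(183+u/3,75+v/3) for u,v in L]
T=px2w('top',f([(58,35),(522,52),(516,528),(25,513)]),.114)
t=px2w('top',f([(562,318),(747,325),(750,520),(560,514)]),.130)
gf=px2w('top',f([(185,60),(162,518)]),.114)
gt=px2w('top',f([(188,40),(182,140),(172,350),(165,518)]),.136)
b=px2w('top',f([(255,268)]),.116)
E
python3 - <<'E'
from m import *
np.set_printoptions(precision=4,suppress=True)
for n,P in(('T',T),('t',t)):
    print(n,P[:,:2],[np.linalg.norm(P[i]-P[i-1]) for i in range(4)],P.mean(0))
    d=(P[0]+P[1]-P[2]-P[3]);print(np.degrees(np.arctan2(d[1],d[0])))
    d=(P[0]-P[1]-P[2]+P[3]);print(np.degrees(np.arctan2(-d[0],d[1])))
print(gf,gt,b)
d=gt[0]-gt[-1];print(np.degrees(np.arctan2(d[1],d[0])))
E
```

```text
T [[ 0.8605  0.2375]
 [ 0.8558 -0.1422]
 [ 0.4621 -0.1369]
 [ 0.4665  0.2408]] [np.float64(0.3940101218858213), np.float64(0.3797404179695474), np.float64(0.39372949592490636), np.float64(0.3777553286782148)] [0.6612 0.0498 0.114 ]
-0.6239621967747626
-0.6874807006385906
t [[ 0.6258 -0.171 ]
 [ 0.6236 -0.3164]
 [ 0.4696 -0.3143]
 [ 0.4714 -0.1685]] [np.float64(0.15443866771262543), np.float64(0.14547790711473557), np.float64(0.1540571995408402), np.float64(0.1458355048538866)] [ 0.5476 -0.2426  0.13  ]
-0.8513119883874857
-0.8012490499426478
[[0.8412 0.1332 0.114 ]
 [0.4646 0.1357 0.114 ]] [[0.8473 0.1284 0.136 ]
 [0.7625 0.1297 0.136 ]
 [0.5918 0.1304 0.136 ]
 [0.4618 0.1303 0.136 ]] [[0.6654 0.0705 0.116 ]]
-0.2888372308198557
```

```bash
cat >> h.py <<'E'
def plan(x,y,z,yaw_ty):  # yaw_ty: wanted heading (deg) of tool y in world; prints remaining shift in current tool axes [mm] and roll
    from scipy.spatial.transform import Rotation as S
    o=get_obs(); R=S.from_rotvec(o['orientation']).as_matrix()
    h=np.degrees(np.arctan2(R[1,1],R[0,1]))
    s=1000*R.T@(np.array([x,y,z])-o['position'])
    print('t %.2f'%o['t'],'pos',o['position'].round(4),'hy %.2f tilt'%h,R[2].round(4),'shift',s.round(1),'roll %.4f'%np.radians((h-yaw_ty+180)%360-180),'F',o['wrist_force'].round(2),'q',o['joint_positions'].round(2),'tx',R[:,0].round(3))
E
echo
```

>>> play_rows(
  motion=[
    [-1,0,0,0,0.18],
    [-1,0,0,0,0.18],
    [-1,0,0,0,0.18],
    [-1,0,0,0,0.18],
    [-1,0,0,0,0.18],
  ],
)

```text
t: 0.72
position: [0.2848, 0.6116, 0.2077]
orientation: [1.953, 2.461, -0.002]
wrist_force: [0.2, 0.2, 0.5]
opening: 0.998
finger_force: 0.0
```

>>> play_rows(
  motion=[
    [-1,0,0,0,0.13],
    [-1,0,0,0,0.13],
    [-1,0,0,0,0],
  ],
)

```text
t: 1.1
position: [0.2847, 0.6117, 0.2077]
orientation: [2.247, 2.195, -0.001]
wrist_force: [-0.3, 0.3, 0.2]
opening: 1.002
finger_force: 0.0
```

```bash
python3 -c "
from h import *
plan(.545,-.35,.207,-0.83)"
```

```text
t 1.10 pos [0.2847 0.6117 0.2077] hy -1.36 tilt [-1.1e-03 -1.0e-04 -1.0e+00] shift [-955.2  283.     1.7] roll -0.0092 F [-0.28  0.28  0.18] q [-1.42  0.49  0.28  1.57 -0.14  1.11 -1.13] tx [ 0.024  1.    -0.001]
```

>>> play_rows(
  motion=[
    [-1,-45,40,0,-0.009],
    [-1,-45,40,0,0],
    [-1,-45,40,0,0],
    [-1,-45,40,0,0],
    [-1,-45,40,0,0],
  ],
)

```text
t: 1.72
position: [0.4819, 0.3818, 0.2083]
orientation: [-2.235, -2.207, -0.0]
wrist_force: [0.9, -0.4, 0.2]
opening: 1.0
finger_force: 0.0
```

>>> play_rows(
  motion=[
    [-1,-45,20,0,0],
    [-1,-45,20,0,0],
    [-1,-45,20,0,0],
    [-1,-45,20,0,0],
    [-1,-45,0,0,0],
  ],
)

```text
t: 2.35
position: [0.5583, 0.1551, 0.2082]
orientation: [2.236, 2.205, 0.0]
wrist_force: [-0.0, -0.4, 1.3]
opening: 0.998
finger_force: 0.0
```

>>> play_rows(
  motion=[
    [-1,-45,0,0,0],
    [-1,-45,0,0,0],
    [-1,-45,0,0,0],
    [-1,-45,0,0,0],
    [-1,-45,0,0,0],
  ],
)

```text
t: 2.98
position: [0.5534, -0.0692, 0.2083]
orientation: [-2.235, -2.207, -0.0]
wrist_force: [0.9, -0.4, 0.3]
opening: 1.001
finger_force: 0.0
```

>>> play_rows(
  motion=[
    [-1,-45,0,0,0],
    [-1,-45,0,0,0],
    [-1,-45,0,0,0],
    [-1,-40,0,0,0],
    [-1,-30,0,0,0],
  ],
)

```text
t: 3.6
position: [0.5498, -0.2748, 0.2081]
orientation: [-2.237, -2.205, 0.001]
wrist_force: [0.7, 0.9, -0.2]
opening: 0.999
finger_force: 0.0
```

>>> play_rows(
  motion=[
    [-1,-40,0,0,0],
    [-1,-30,0,0,0],
    [-1,0,0,0,0],
  ],
)

```text
t: 3.98
position: [0.548, -0.3456, 0.2081]
orientation: [2.241, 2.202, -0.002]
wrist_force: [0.1, 0.6, -0.7]
opening: 0.998
finger_force: 0.0
```

```bash
python3 -c "
from h import *
plan(.5466,-.345,.135,-0.83)
save('wrist','w1')"
```

```text
t 3.98 pos [ 0.548  -0.3456  0.2081] hy -1.01 tilt [-1.3e-03 -8.0e-04 -1.0e+00] shift [ 0.7 -1.3 73.1] roll -0.0031 F [ 0.08  0.57 -0.7 ] q [ 0.06  0.48  0.56  1.65 -0.28  1.09  0.69] tx [ 0.018  1.    -0.001]
```

View pics/w1.png

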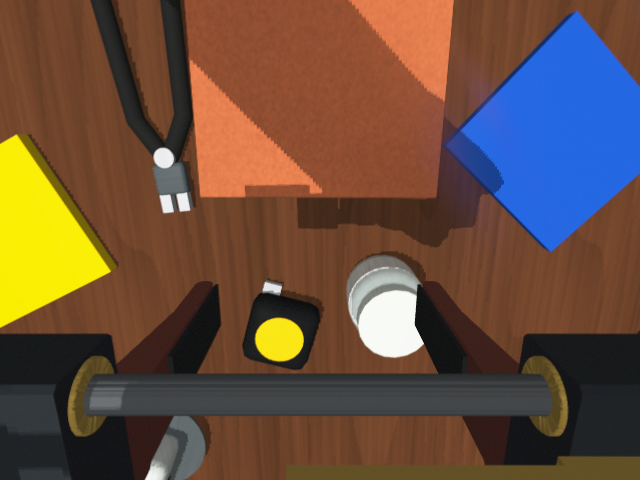

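The wrist view shows the top tile's right edge from (201,197) to (438,197). The fingers stand clear to its right, straddling the jar and the tape from above.

```bash
python3 -c "
from h import *
P=px2w('wrist',[(201,197),(438,197)],.130);print(P,np.linalg.norm(P[1]-P[0]))"
```

```text
[[ 0.47546812 -0.30809134  0.13      ]
 [ 0.62880729 -0.31074619  0.13      ]] 0.1533621494216031
```

>>> play_rows(
  motion=[
    [-1,0,-1,15,0],
    [-1,0,0,20,0],
    [-1,0,0,20,0],
    [-1,0,0,18,0],
    [-1,0,0,0,0],
  ],
)

```text
t: 4.65
position: [0.5472, -0.3419, 0.1331]
orientation: [-2.237, -2.201, 0.002]
wrist_force: [0.3, -0.0, 0.8]
opening: 1.002
finger_force: 0.0
```

>>> play_rows(
  motion=[
    [-1,5,0,-1.5,0],
    [-1,4,0,0,0],
    [-1,2,0,0,0],
    [-1,1.5,0,0,0],
    [-1,1.5,0,0,0],
  ],
)

```text
t: 5.28
position: [0.5485, -0.3288, 0.1369]
orientation: [2.239, 2.203, 0.0]
wrist_force: [-0.1, 0.7, 0.7]
opening: 1.003
finger_force: 0.0
```

>>> play_rows(
  motion=[
    [-1,1.5,0,0,0],
    [-1,1.5,0,0,0],
    [-1,1.5,0,0,0],
    [-1,1.5,0,0,0],
    [-1,1.5,0,0,0],
  ],
)

```text
t: 5.9
position: [0.5486, -0.3212, 0.1367]
orientation: [-2.239, -2.204, -0.0]
wrist_force: [-0.3, -0.0, 0.4]
opening: 1.0
finger_force: 0.0
```

>>> play_rows(
  motion=[
    [-1,1.5,0,1,0],
    [-1,1.5,0,0,0],
    [-1,1.5,0,0,0],
    [-1,1.5,0,0,0],
    [-1,1.5,0,0,0],
  ],
)

```text
t: 6.52
position: [0.5488, -0.3137, 0.1358]
orientation: [2.239, 2.204, 0.0]
wrist_force: [-0.8, 0.1, -0.1]
opening: 0.997
finger_force: 0.0
```

>>> play_rows(
  motion=[
    [-1,1.5,0,0,0],
    [-1,1.5,0,0,0],
    [-1,1.5,0,0,0],
    [-1,1.5,0,0,0],
    [-1,1.5,0,0,0],
  ],
)

```text
t: 7.15
position: [0.5488, -0.3062, 0.1357]
orientation: [-2.239, -2.204, 0.0]
wrist_force: [-0.9, -0.4, -0.1]
opening: 1.0
finger_force: 0.0
```

```bash
python3 -c "
from h import *
save('wrist','w2');plan(.5486,-.306,.1355,-.8)
im=save('scene','s2')[150:270,170:330];cv2.imwrite('pics/s2c.png',cv2.resize(im,None,fx=4,fy=4)[:,:,::-1])"
```

```text
t 7.20 pos [ 0.5489 -0.3059  0.1357] hy -0.90 tilt [ 2.e-04 -0.e+00 -1.e+00] shift [-0.1 -0.3  0.2] roll -0.0018 F [-0.11 -0.07 -1.08] q [ 0.03  0.52  0.53  1.77 -0.32  0.94  0.67] tx [0.016 1.    0.   ]
```

View pics/w2.png

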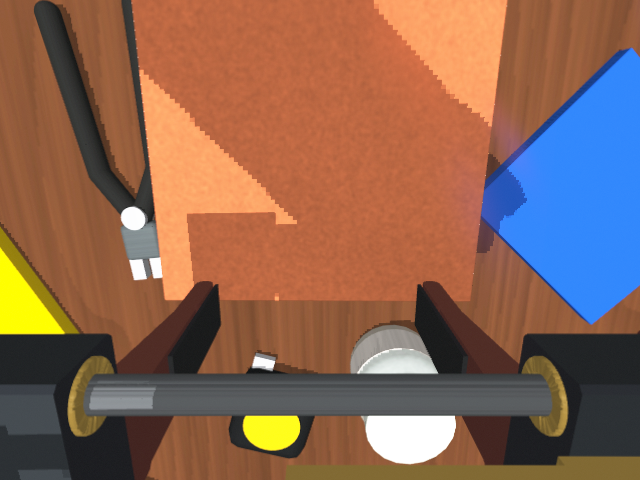

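The wrist view puts the tile's right edge at row 299, columns 163–470. The fingertips are at about (218,285) and (417,285), so contact is close. I'll check the tips by projection.

```bash
python3 -c "
from h import *
print(px2w('wrist',[(163,299),(470,299)],.130))
p=get_obs()['position']
for dx in(0,.01):
  for s in(-1,1):
    for z in (-.014,.02): print(dx,s,z,w2px('wrist',[p+[s*.044,dx,z]]))
"
```

```text
[[ 0.47333404 -0.3094986   0.13      ]
 [ 0.62650703 -0.31216616  0.13      ]]
0 -1 -0.014 [[229.22580919 285.17710455]]
0 -1 0.02 [[212.46532228 315.28650071]]
0 1 -0.014 [[399.74286091 282.41524659]]
0 1 0.02 [[415.5259837 312.0623867]]
0.01 -1 -0.014 [[227.67390192 266.92564351]]
0.01 -1 0.02 [[210.3398212  293.99203484]]
0.01 1 -0.014 [[400.54262821 264.09151816]]
0.01 1 0.02 [[416.73857083 290.66745727]]
```

View pics/s2c.png

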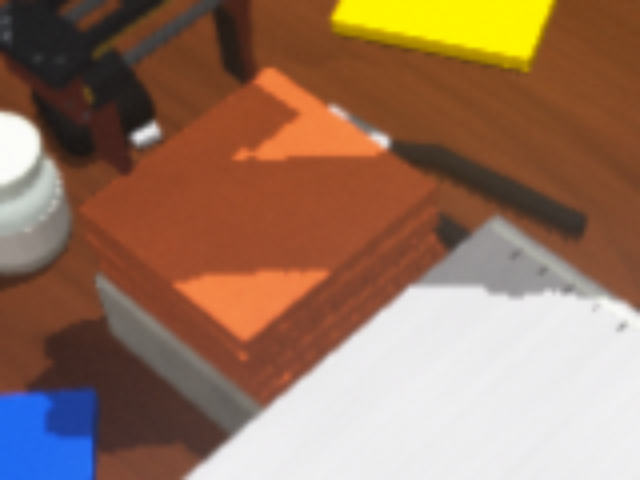

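The scene crop shows the two fingertips at the tile's right edge, near crop (240,78) and (125,168). They look touching or just clear of it. I'll compare with projections.

```bash
python3 -c "
from h import *
C=cam('scene');c=lambda P:((w2px('scene',P,C)-[170,150])*4).round(0).tolist()
p=get_obs()['position']
for s in(-1,1):
  for z in(.122,.131,.142): print(s,z,'front in,out/back in,out',c([p*[1,1,0]+[s*a,d,z] for d in(.01,-.01) for a in(.044,.057)]))
print('tile edge corners',c([[.4733,-.3095,.13],[.6265,-.3122,.13],[.4714,-.3143,.13],[.6236,-.3164,.13]]))
"
```

```text
-1 0.122 front in,out/back in,out [[248.0, 116.0], [263.0, 104.0], [225.0, 101.0], [241.0, 89.0]]
-1 0.131 front in,out/back in,out [[246.0, 106.0], [261.0, 94.0], [223.0, 91.0], [239.0, 79.0]]
-1 0.142 front in,out/back in,out [[244.0, 94.0], [259.0, 82.0], [221.0, 78.0], [237.0, 66.0]]
1 0.122 front in,out/back in,out [[140.0, 200.0], [124.0, 212.0], [118.0, 183.0], [101.0, 196.0]]
1 0.131 front in,out/back in,out [[138.0, 190.0], [121.0, 203.0], [115.0, 173.0], [99.0, 186.0]]
1 0.142 front in,out/back in,out [[134.0, 177.0], [118.0, 190.0], [112.0, 161.0], [95.0, 173.0]]
tile edge corners [[268.0, 68.0], [77.0, 210.0], [265.0, 63.0], [76.0, 204.0]]
```

The fully open tips turn out to sit about 10 mm above the TCP because the linkage lifts them, so they are passing over the tile. I'll back off, lower the tool, and look again.

>>> play_rows(
  motion=[
    [-1,-10,0,0,0],
    [-1,-15,0,0,0],
    [-1,-10,0,0,0],
    [-1,0,0,12,0],
    [-1,0,0,11,0],
  ],
)

```text
t: 7.88
position: [0.5481, -0.3409, 0.1115]
orientation: [-2.238, -2.203, -0.0]
wrist_force: [0.5, -0.9, 0.4]
opening: 1.001
finger_force: 0.0
```

>>> play_rows(
  motion=[
    [-1,2,0,0,0],
    [-1,2,0,0,0],
    [-1,2,0,0,0],
    [-1,1,0,0,0],
    [-1,0,0,0,0],
  ],
)

```text
t: 8.5
position: [0.5486, -0.3341, 0.113]
orientation: [2.239, 2.204, 0.0]
wrist_force: [-0.2, -0.3, -1.1]
opening: 0.998
finger_force: 0.0
```

```bash
python3 -c "
from h import *
plan(.5486,-.321,.1125,-.8)
w=save('wrist','w3')[220:400,140:500]
s=save('scene','s3')[150:230,180:280]
cv2.imwrite('pics/ws3.png',np.vstack([cv2.resize(w,(640,320)),cv2.resize(s,(640,280)*1)])[:,:,::-1])"
```

```text
t 8.50 pos [ 0.5486 -0.3341  0.113 ] hy -0.90 tilt [-0.e+00  4.e-04 -1.e+00] shift [13.1 -0.2  0.5] roll -0.0018 F [-0.19 -0.28 -1.07] q [ 0.08  0.57  0.51  1.75 -0.34  0.91  0.73] tx [ 0.016  1.    -0.   ]
```

View pics/ws3.png

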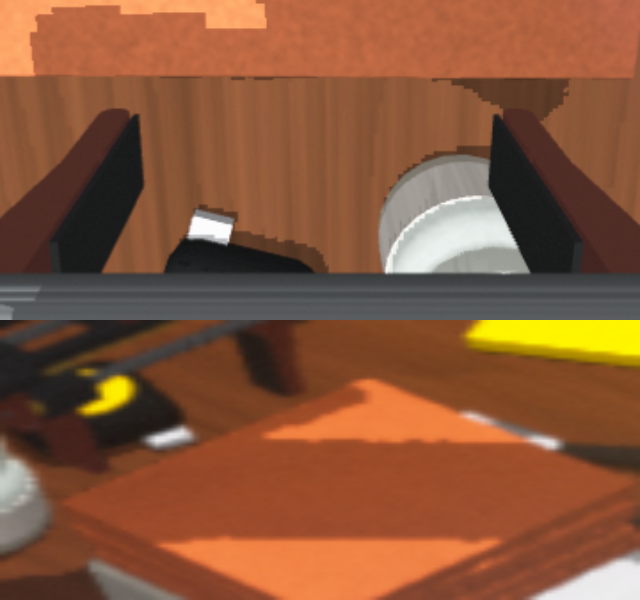

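The fingers now stand clear of the tile's right edge, which is at row 76 in the wrist half. Their tips are at scene px of about (224,171) and (194,192).

```bash
python3 -c "
from h import *
C=cam('scene')
p=get_obs()['position']
for s in(-1,1):
  for z in(.110,.116,.122,.128,.134): print(s,z,'front in,out/back in,out',w2px('scene',[p*[1,1,0]+[s*a,d,z] for d in(.01,-.01) for a in(.044,.057)],C).round(1).tolist())
for dx in(.005,.01):
  for z in(.110,.116,.122,.128,.134): print(dx,z,w2px('wrist',[p*[1,1,0]+[s*.044,dx,z] for s in(-1,1)]).round(0).tolist())
"
python3 -c "
print([(140+u*360/640,220+v*180/320) for u,v in((137,117),(492,117))])"
```

```text
-1 0.11 front in,out/back in,out [[224.9, 176.8], [228.7, 173.9], [219.4, 173.0], [223.2, 170.2]]
-1 0.116 front in,out/back in,out [[224.5, 175.2], [228.3, 172.3], [219.0, 171.4], [222.9, 168.5]]
-1 0.122 front in,out/back in,out [[224.2, 173.5], [228.0, 170.6], [218.7, 169.7], [222.5, 166.8]]
-1 0.128 front in,out/back in,out [[223.9, 171.8], [227.7, 168.9], [218.3, 168.0], [222.2, 165.1]]
-1 0.134 front in,out/back in,out [[223.5, 170.1], [227.4, 167.2], [218.0, 166.3], [221.8, 163.4]]
1 0.11 front in,out/back in,out [[198.2, 197.2], [194.2, 200.3], [192.8, 193.1], [188.7, 196.2]]
1 0.116 front in,out/back in,out [[197.8, 195.6], [193.7, 198.7], [192.3, 191.5], [188.2, 194.6]]
1 0.122 front in,out/back in,out [[197.3, 193.9], [193.2, 197.1], [191.8, 189.8], [187.7, 192.9]]
1 0.128 front in,out/back in,out [[196.9, 192.3], [192.7, 195.4], [191.4, 188.2], [187.2, 191.3]]
1 0.134 front in,out/back in,out [[196.4, 190.6], [192.2, 193.7], [190.9, 186.5], [186.7, 189.6]]
0.005 0.11 [[224.0, 284.0], [405.0, 281.0]]
0.005 0.116 [[221.0, 289.0], [408.0, 286.0]]
0.005 0.122 [[218.0, 294.0], [410.0, 291.0]]
0.005 0.128 [[214.0, 300.0], [414.0, 297.0]]
0.005 0.134 [[211.0, 306.0], [417.0, 302.0]]
0.01 0.11 [[223.0, 275.0], [405.0, 272.0]]
0.01 0.116 [[220.0, 279.0], [408.0, 276.0]]
0.01 0.122 [[217.0, 284.0], [411.0, 281.0]]
0.01 0.128 [[213.0, 289.0], [414.0, 286.0]]
0.01 0.134 [[210.0, 295.0], [417.0, 292.0]]
[(217.0625, 285.8125), (416.75, 285.8125)]
```

>>> play_rows(
  motion=[
    [-1,2,0,3,0],
    [-1,2,0,0,0],
    [-1,2,0,0,0],
    [-1,1.5,0,0,0],
    [-1,1.5,0,0,0],
  ],
)

```text
t: 9.22
position: [0.5486, -0.3255, 0.1098]
orientation: [2.239, 2.203, -0.0]
wrist_force: [0.4, -2.8, -1.4]
opening: 0.999
finger_force: 1.1
```

>>> play_rows(
  motion=[
    [-1,1.5,0,0,0],
    [-1,1.5,0,0,0],
    [-1,1.5,0,0,0],
    [-1,1.5,0,0,0],
    [-1,1.5,0,0,0],
  ],
)

```text
t: 9.85
position: [0.5486, -0.318, 0.1098]
orientation: [2.239, 2.203, -0.0]
wrist_force: [-0.0, -3.3, -1.1]
opening: 1.0
finger_force: 1.8
```

>>> play_rows(
  motion=[
    [-1,3,0,0,0],
    [-1,5,0,0,0],
    [-1,6,0,0,0],
    [-1,6,0,0,0],
    [-1,6,0,0,0],
  ],
)

```text
t: 10.48
position: [0.5492, -0.2913, 0.1098]
orientation: [2.239, 2.204, 0.0]
wrist_force: [0.6, -4.2, -0.7]
opening: 1.003
finger_force: 2.0
```

>>> play_rows(
  motion=[
    [-1,6,0,0,0],
    [-1,6,0,0,0],
    [-1,6,0,0,0],
    [-1,6,0,0,0],
    [-1,6,0,0,0],
  ],
)

```text
t: 11.1
position: [0.5496, -0.2615, 0.1098]
orientation: [2.239, 2.203, -0.0]
wrist_force: [0.2, -5.3, -1.1]
opening: 0.997
finger_force: 2.2
```

>>> play_rows(
  motion=[
    [-1,5,0,0,0],
    [-1,5,0,0,0],
    [-1,5,0,0,0],
    [-1,5,0,0,0],
    [-1,5,0,0,0],
  ],
)

```text
t: 11.72
position: [0.5501, -0.237, 0.11]
orientation: [2.239, 2.203, -0.0]
wrist_force: [-1.0, -5.1, 2.5]
opening: 1.006
finger_force: 2.8
```

>>> play_rows(
  motion=[
    [-1,4,0,0,0],
    [-1,4,0,0,0],
    [-1,4,0,0,0],
    [-1,4,0,0,0],
    [-1,4,0,0,0],
  ],
)

```text
t: 12.35
position: [0.5507, -0.2175, 0.1104]
orientation: [2.239, 2.202, 0.0]
wrist_force: [0.4, -6.5, 4.1]
opening: 1.002
finger_force: 3.0
```

```bash
python3 -c "
from h import *
plan(.55,-.18,.110,-.8)
s=save('top','t4')[75:270,183:443]
cv2.imwrite('pics/t4c.png',cv2.resize(s,None,fx=3,fy=3)[:,:,::-1])"
```

```text
t 12.35 pos [ 0.5507 -0.2175  0.1104] hy -0.95 tilt [-0.0011  0.0013 -1.    ] shift [37.5 -1.3  0.3] roll -0.0027 F [ 0.38 -6.49  4.07] q [-0.12  0.49  0.52  1.88 -0.32  0.85  0.54] tx [ 0.017  1.    -0.001]
```

View pics/t4c.png

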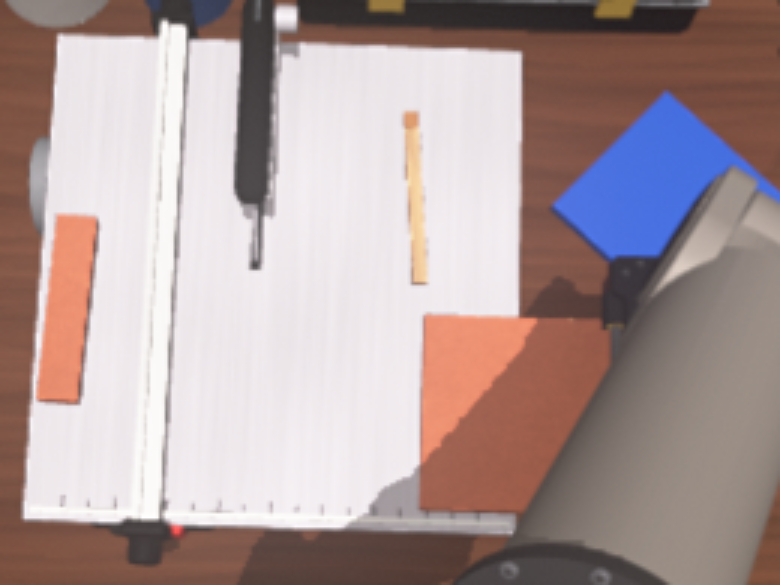

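The tile is sliding squarely onto the table, with its leading edge at crop column 423. The vertical force is rising, so I'll ease the tips up slightly.

>>> play_rows(
  motion=[
    [-1,2,0,-1.5,0],
    [-1,3,0,0,0],
    [-1,3,0,0,0],
  ],
)

```text
t: 12.78
position: [0.5501, -0.2081, 0.1109]
orientation: [-2.238, -2.203, 0.0]
wrist_force: [-0.3, -3.3, -1.9]
opening: 1.002
finger_force: 1.4
```

>>> play_rows(
  motion=[
    [-1,3,0,0,0],
    [-1,3,0,0,0],
    [-1,3,0,0,0],
    [-1,3,0,0,0],
    [-1,3,0,0,0],
  ],
)

```text
t: 13.4
position: [0.5506, -0.1936, 0.1112]
orientation: [-2.239, -2.203, -0.0]
wrist_force: [0.6, -3.0, -2.0]
opening: 1.0
finger_force: 1.3
```

>>> play_rows(
  motion=[
    [-1,3,0,0,0],
    [-1,3,0,0,0],
    [-1,3,0,0,0],
    [-1,3,0,0,0],
    [-1,3,0,0,0],
  ],
)

```text
t: 14.02
position: [0.5509, -0.1786, 0.1112]
orientation: [-2.239, -2.204, -0.0]
wrist_force: [-0.3, -2.2, -3.5]
opening: 1.002
finger_force: 1.2
```

>>> play_rows(
  motion=[
    [-1,3,0,0,0],
    [-1,3,0,0,0],
    [-1,3,0,0,0],
    [-1,3,0,0,0],
    [-1,3,0,0,0],
  ],
)

```text
t: 14.65
position: [0.5512, -0.1638, 0.1114]
orientation: [2.239, 2.203, 0.0]
wrist_force: [0.2, -3.8, -1.0]
opening: 1.001
finger_force: 1.8
```

>>> play_rows(
  motion=[
    [-1,4,0,0,0],
    [-1,4,0,0,0],
    [-1,4,0,0,0],
    [-1,4,0,0,0],
    [-1,4,0,0,0],
  ],
)

```text
t: 15.28
position: [0.5515, -0.1437, 0.1113]
orientation: [2.239, 2.203, 0.0]
wrist_force: [-0.2, -5.1, -0.3]
opening: 1.003
finger_force: 2.2
```

>>> play_rows(
  motion=[
    [-1,5,0,0,0],
    [-1,5,0,0,0],
    [-1,5,0,0,0],
    [-1,5,0,0,0],
    [-1,5,0,0,0],
  ],
)

```text
t: 15.9
position: [0.5519, -0.1185, 0.1113]
orientation: [2.239, 2.203, -0.0]
wrist_force: [-0.9, -5.1, 1.6]
opening: 1.0
finger_force: 2.4
```

>>> play_rows(
  motion=[
    [-1,5,0,0,0],
    [-1,5,0,0,0],
    [-1,5,0,0,0],
    [-1,5,0,0,0],
    [-1,4,0,0,0],
  ],
)

```text
t: 16.52
position: [0.5522, -0.0945, 0.1113]
orientation: [2.239, 2.204, -0.0]
wrist_force: [0.3, -5.6, 2.4]
opening: 1.001
finger_force: 2.5
```

```bash
python3 -c "
from h import *
plan(.55,-.03,.110,-.65)
s=save('top','t5')[75:270,183:443]
cv2.imwrite('pics/t5c.png',cv2.resize(s,None,fx=3,fy=3)[:,:,::-1])"
```

```text
t 16.52 pos [ 0.5522 -0.0945  0.1113] hy -0.91 tilt [-0.  0. -1.] shift [64.5 -3.3  1.3] roll -0.0046 F [ 0.33 -5.59  2.37] q [-0.34  0.44  0.52  1.95 -0.29  0.82  0.32] tx [ 0.016  1.    -0.   ]
```

View pics/t5c.png

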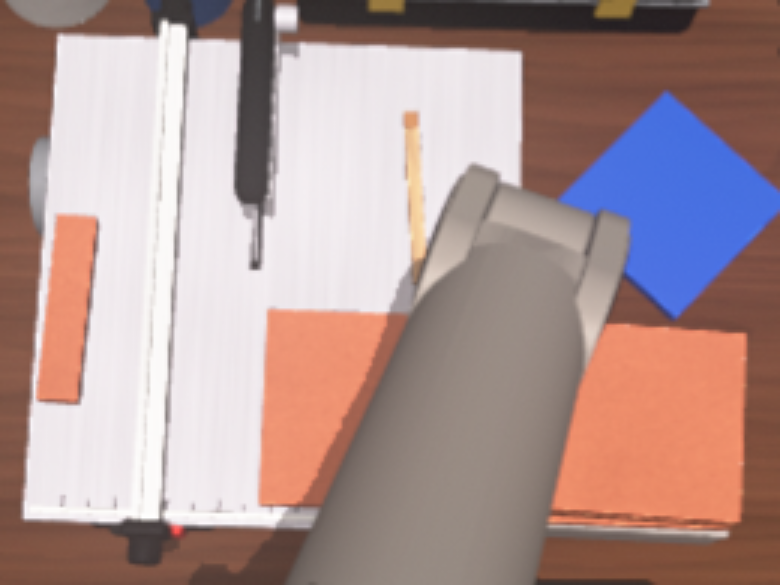

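The tile is on the table. Its left edge runs from crop (268,310) to (260,503), and the guide foot is about 97 px to the left. The stack is standing squared up.

```bash
python3 -c "
from m import *
e=px2w('top',f([(268,310),(260,503)]),.128);print(e)
d=e[0]-e[1];print(np.degrees(np.arctan2(d[1],d[0])))
print(px2w('top',f([(177,200),(172,310),(164,503)]),.136),px2w('top',f([(174,310),(165,503)]),.114))"
```

```text
[[0.62762309 0.05834001 0.128     ]
 [0.47573796 0.05992417 0.128     ]]
-0.5975712645034043
[[0.71272814 0.13152925 0.136     ]
 [0.62359979 0.13170935 0.136     ]
 [0.4731789  0.13153006 0.136     ]] [[0.63013557 0.13331261 0.114     ]
 [0.47633253 0.13393426 0.114     ]]
```

>>> play_rows(
  motion=[
    [-1,5,0,0,-0.004],
    [-1,5,0,0,0],
    [-1,6,0,0,0],
    [-1,6,0,0,0],
    [-1,6,0,0,0],
  ],
)

```text
t: 17.2
position: [0.5525, -0.0668, 0.1113]
orientation: [2.235, 2.208, -0.0]
wrist_force: [-0.3, -5.3, 0.9]
opening: 1.002
finger_force: 2.6
```

>>> play_rows(
  motion=[
    [-1,6,0,0,0],
    [-1,6,0,0,0],
    [-1,5,0,0,0],
    [-1,4,0,0,0],
    [-1,3,0,0,0],
  ],
)

```text
t: 17.82
position: [0.5527, -0.0428, 0.1113]
orientation: [-2.235, -2.208, 0.0]
wrist_force: [-0.3, -6.6, 2.1]
opening: 1.0
finger_force: 2.7
```

>>> play_rows(
  motion=[
    [-1,2,0,0,0],
    [-1,2,0,0,0],
    [-1,1.5,0,0,0],
    [-1,1.5,0,0,0],
    [-1,1,0,0,0],
  ],
)

```text
t: 18.45
position: [0.5528, -0.035, 0.1113]
orientation: [-2.235, -2.208, 0.001]
wrist_force: [-0.3, -4.7, 2.1]
opening: 1.002
finger_force: 2.7
```

>>> play_rows(
  motion=[
    [-1,1,0,0,0],
    [-1,1,0,0,0],
    [-1,1,0,0,0],
    [-1,1,0,0,0],
  ],
)

```text
t: 18.95
position: [0.5528, -0.0311, 0.1113]
orientation: [-2.235, -2.208, 0.001]
wrist_force: [0.1, -5.3, 2.2]
opening: 0.998
finger_force: 2.7
```

>>> play_rows(
  motion=[
    [-1,1,0,0,0],
    [-1,1,0,0,0],
    [-1,1,0,0,0],
    [-1,1,0,0,0],
  ],
)

```text
t: 19.45
position: [0.5529, -0.0271, 0.1113]
orientation: [-2.235, -2.208, 0.001]
wrist_force: [-0.3, -5.9, 2.0]
opening: 0.999
finger_force: 2.7
```

>>> play_rows(
  motion=[
    [-1,0.6,0,0,0],
    [-1,0.6,0,0,0],
    [-1,0.6,0,0,0],
  ],
)

```text
t: 19.82
position: [0.5529, -0.0253, 0.1113]
orientation: [-2.235, -2.208, 0.001]
wrist_force: [0.5, -5.3, 2.3]
opening: 0.996
finger_force: 2.7
```

>>> play_rows(
  motion=[
    [-1,0.5,0,0,0],
    [-1,0.5,0,0,0],
  ],
)

```text
t: 20.08
position: [0.5529, -0.0243, 0.1113]
orientation: [-2.235, -2.208, 0.001]
wrist_force: [-0.2, -6.2, 1.4]
opening: 0.999
finger_force: 2.7
```

>>> play_rows(
  motion=[
    [-1,0.5,0,0,0],
    [-1,0.5,0,0,0],
  ],
)

```text
t: 20.32
position: [0.5529, -0.0233, 0.1112]
orientation: [-2.235, -2.207, 0.001]
wrist_force: [-0.0, -5.3, 1.5]
opening: 1.0
finger_force: 2.7
```

>>> play_rows(
  motion=[
    [-1,0.5,0,0,0],
    [-1,0.5,0,0,0],
  ],
)

```text
t: 20.58
position: [0.5529, -0.0223, 0.1113]
orientation: [-2.235, -2.208, 0.001]
wrist_force: [-1.2, -4.9, 2.1]
opening: 1.0
finger_force: 2.7
```

>>> play_rows(
  motion=[
    [-1,0.5,0,0,0],
  ],
)

```text
t: 20.7
position: [0.5529, -0.0218, 0.1113]
orientation: [-2.235, -2.208, 0.001]
wrist_force: [0.1, -5.5, 2.0]
opening: 1.001
finger_force: 2.7
```

>>> play_rows(
  motion=[
    [-1,0.4,0,0,0],
    [-1,0.4,0,0,0],
  ],
)

```text
t: 20.95
position: [0.5529, -0.0215, 0.1113]
orientation: [2.235, 2.207, -0.001]
wrist_force: [-1.2, -7.0, 1.9]
opening: 1.002
finger_force: 3.6
```

>>> play_rows(
  motion=[
    [-1,0.4,0,0,0],
  ],
)

```text
t: 21.08
position: [0.5529, -0.0215, 0.1113]
orientation: [2.235, 2.207, -0.002]
wrist_force: [-0.1, -8.0, 2.3]
opening: 1.001
finger_force: 4.0
```

>>> play_rows(
  motion=[
    [-1,0.4,0,0,0],
  ],
)

```text
t: 21.2
position: [0.5529, -0.0215, 0.1113]
orientation: [2.235, 2.206, -0.002]
wrist_force: [-0.4, -8.1, 1.7]
opening: 0.998
finger_force: 4.4
```

>>> play_rows(
  motion=[
    [-1,0.4,0,0,0],
  ],
)

```text
t: 21.32
position: [0.5529, -0.0215, 0.1113]
orientation: [2.235, 2.206, -0.003]
wrist_force: [-1.0, -9.9, 2.5]
opening: 1.001
finger_force: 4.8
```

>>> play_rows(
  motion=[
    [-1,0.3,0,0,0],
    [-1,0,0,0,0],
    [-1,0,0,0,0],
    [-1,0,0,0,0],
  ],
)

```text
t: 21.82
position: [0.5528, -0.0214, 0.1113]
orientation: [2.235, 2.205, -0.003]
wrist_force: [1.1, -9.7, 2.2]
opening: 1.005
finger_force: 4.8
```

The tile is flush and held at about 10 N total. I'll withdraw, go up and around, and turn to push from the rear edge.

>>> play_rows(
  motion=[
    [-1,-2,0,0,0],
    [-1,-3,0,0,0],
    [-1,-10,0,0,0],
    [-1,-10,0,-20,0],
    [-1,-10,0,-30,0],
  ],
)

```text
t: 22.45
position: [0.5517, -0.0541, 0.1609]
orientation: [-2.233, -2.207, 0.003]
wrist_force: [-0.6, -0.1, 0.3]
opening: 0.997
finger_force: 0.0
```

>>> play_rows(
  motion=[
    [-1,0,0,-20,0.175],
    [-1,0,0,0,0.175],
    [-1,0,0,0,0.175],
    [-1,0,0,0,0.175],
    [-1,0,0,0,0.175],
  ],
)

```text
t: 23.08
position: [0.5525, -0.0538, 0.1811]
orientation: [-2.962, -1.045, 0.0]
wrist_force: [0.9, 0.2, 0.5]
opening: 1.001
finger_force: 0.0
```

>>> play_rows(
  motion=[
    [-1,0,0,0,0.175],
    [-1,0,0,0,0.175],
    [-1,0,0,0,0.175],
    [-1,0,0,0,0.17],
    [-1,0,0,0,0],
  ],
)

```text
t: 23.7
position: [0.5525, -0.0539, 0.1809]
orientation: [3.142, -0.015, -0.001]
wrist_force: [-0.5, 0.3, -0.0]
opening: 0.996
finger_force: 0.0
```

```bash
python3 -c "
from h import *
plan(.437,.046,.18,-90.65)"
```

```text
t 23.70 pos [ 0.5525 -0.0539  0.1809] hy -90.53 tilt [-8.e-04  0.e+00 -1.e+00] shift [-116.5  -98.8    1. ] roll 0.0021 F [-0.45  0.28 -0.03] q [-0.73  0.44  0.94  1.92 -0.42  1.   -1.18] tx [ 1.    -0.009 -0.001]
```

>>> play_rows(
  motion=[
    [-1,-24,-20,0,0.002],
    [-1,-24,-20,0,0],
    [-1,-24,-20,0,0],
    [-1,-24,-20,0,0],
    [-1,-20,-19,0,0],
  ],
)

```text
t: 24.32
position: [0.437, 0.047, 0.1811]
orientation: [-3.141, 0.014, 0.001]
wrist_force: [0.3, 0.3, 0.5]
opening: 0.999
finger_force: 0.0
```

>>> play_rows(
  motion=[
    [-1,0,0,0,0],
  ],
)

```text
t: 24.45
position: [0.4369, 0.0479, 0.1811]
orientation: [-3.139, 0.01, 0.002]
wrist_force: [0.0, 0.6, 0.1]
opening: 0.997
finger_force: 0.0
```

```bash
python3 -c "
from h import *
plan(.437,.046,.112,-90.65)
w=save('wrist','w6');s=save('top','t6')[75:270,183:443]
cv2.imwrite('pics/t6c.png',np.hstack([cv2.resize(w,(400,300)),cv2.resize(s,(400,300))])[:,:,::-1])"
```

```text
t 24.45 pos [0.4369 0.0479 0.1811] hy -90.35 tilt [-0.001  -0.0021 -1.    ] shift [ 0.2  2.1 69.1] roll 0.0052 F [0.04 0.6  0.13] q [-1.21  0.18  1.1   2.17 -0.21  0.9  -1.56] tx [ 1.    -0.006 -0.001]
```

View pics/t6c.png

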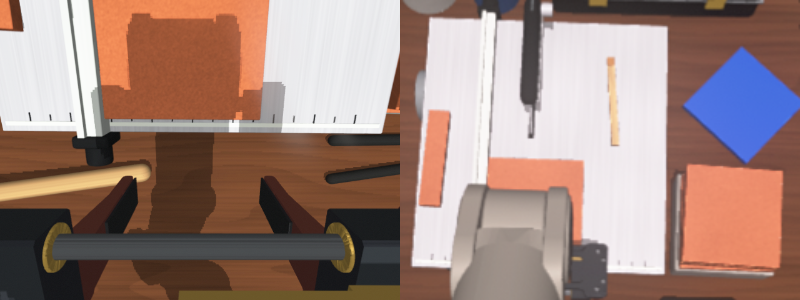

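The wrist view shows the tile flush along the guide, with its rear edge at full-size row 193. The guide's clamp knob is near full-size (150,240), to the left of the left finger.

```bash
python3 -c "
from h import *
im=cv2.imread('pics/w6.png')
print(px2w('wrist',[(162,192),(418,192)],.128)[:,:2], 'knob',px2w('wrist',[(192,228),(182,262)],.125)[:,:2],px2w('wrist',[(192,228),(182,262)],.136)[:,:2])
print('table front',px2w('wrist',[(210,203),(400,208)],.114)[:,:2])"
```

```text
[[ 0.48123189  0.13789804]
 [ 0.47948387 -0.01130821]] knob [[0.45869125 0.12357025]
 [0.43702838 0.13194082]] [[0.46140829 0.11994039]
 [0.4407706  0.12791483]]
table front [[ 0.47188387  0.11438631]
 [ 0.46732498 -0.00419463]]
```

>>> play_rows(
  motion=[
    [-1,0,5,15,0.005],
    [-1,0,0,20,0],
    [-1,0,0,20,0],
    [-1,0,0,15.5,0],
    [-1,0,0,0,0],
  ],
)

```text
t: 25.18
position: [0.4381, 0.0397, 0.1101]
orientation: [3.14, -0.031, -0.002]
wrist_force: [1.6, 0.4, 0.5]
opening: 1.0
finger_force: 0.0
```

```bash
python3 -c "
from h import *
plan(.467,.043,.1105,-90.65)"
```

```text
t 25.18 pos [0.4381 0.0397 0.1101] hy -91.11 tilt [-0.0013  0.0019 -1.    ] shift [28.8 -3.9 -0.5] roll -0.0081 F [1.59 0.44 0.46] q [-1.02  0.34  0.96  2.23 -0.41  0.75 -1.37] tx [ 1.    -0.019 -0.001]
```

>>> play_rows(
  motion=[
    [-1,0,0,0,0],
    [-1,4,0,0,0],
    [-1,5,0,0,0],
    [-1,5,0,0,0],
    [-1,3,0,0,0],
  ],
)

```text
t: 25.8
position: [0.4555, 0.0411, 0.1109]
orientation: [-3.141, 0.028, -0.001]
wrist_force: [-0.3, -0.2, -0.4]
opening: 1.003
finger_force: 0.0
```

>>> play_rows(
  motion=[
    [-1,2,0,0,0],
    [-1,1.5,0,0,0],
    [-1,0,0,0,0],
  ],
)

```text
t: 26.18
position: [0.4585, 0.0408, 0.1107]
orientation: [3.141, -0.029, -0.0]
wrist_force: [-0.0, -0.2, -0.2]
opening: 1.001
finger_force: 0.0
```

```bash
python3 -c "
from h import *
plan(.467,.043,.1105,-90.65)"
```

```text
t 26.18 pos [0.4585 0.0408 0.1107] hy -91.05 tilt [-1.e-04  1.e-04 -1.e+00] shift [ 8.5 -2.3  0.2] roll -0.0069 F [-0.04 -0.15 -0.15] q [-0.98  0.38  0.93  2.19 -0.44  0.77 -1.35] tx [ 1.    -0.018 -0.   ]
```

>>> play_rows(
  motion=[
    [-1,1,0,0,-0.006],
    [-1,1,0,0,0],
    [-1,1,0,0,0],
    [-1,1,0,0,0],
    [-1,1,0,0,0],
  ],
)

```text
t: 26.8
position: [0.4635, 0.0408, 0.1108]
orientation: [-3.142, 0.019, -0.0]
wrist_force: [-1.0, 0.4, -0.2]
opening: 1.0
finger_force: 0.0
```

>>> play_rows(
  motion=[
    [-1,1,0,0,0],
    [-1,1,0,0,0],
    [-1,1,0,0,0],
    [-1,1,0,0,0],
  ],
)

```text
t: 27.3
position: [0.4656, 0.0408, 0.1104]
orientation: [-3.141, 0.019, 0.006]
wrist_force: [-7.9, -0.2, 7.5]
opening: 0.997
finger_force: 3.9
```

>>> play_rows(
  motion=[
    [-1,-2,0,0,0],
    [-1,-1,0,-1.5,0],
    [-1,0,0,0,0],
  ],
)

```text
t: 27.68
position: [0.465, 0.0409, 0.1125]
orientation: [-3.141, 0.019, -0.002]
wrist_force: [0.4, -1.1, 0.4]
opening: 1.0
finger_force: 0.0
```

```bash
python3 -c "
from h import *
plan(.467,.043,.1105,-90.65)
w=save('wrist','w7')[150:390,100:420]
cv2.imwrite('pics/w7c.png',cv2.resize(w,(800,600),interpolation=cv2.INTER_CUBIC)[:,:,::-1])"
```

```text
t 27.68 pos [0.465  0.0409 0.1125] hy -90.70 tilt [ 1.1e-03 -1.0e-04 -1.0e+00] shift [ 2.  -2.2  2. ] roll -0.0008 F [ 0.35 -1.09  0.45] q [-0.97  0.39  0.93  2.17 -0.44  0.78 -1.34] tx [ 1.    -0.012  0.001]
```

View pics/w7c.png

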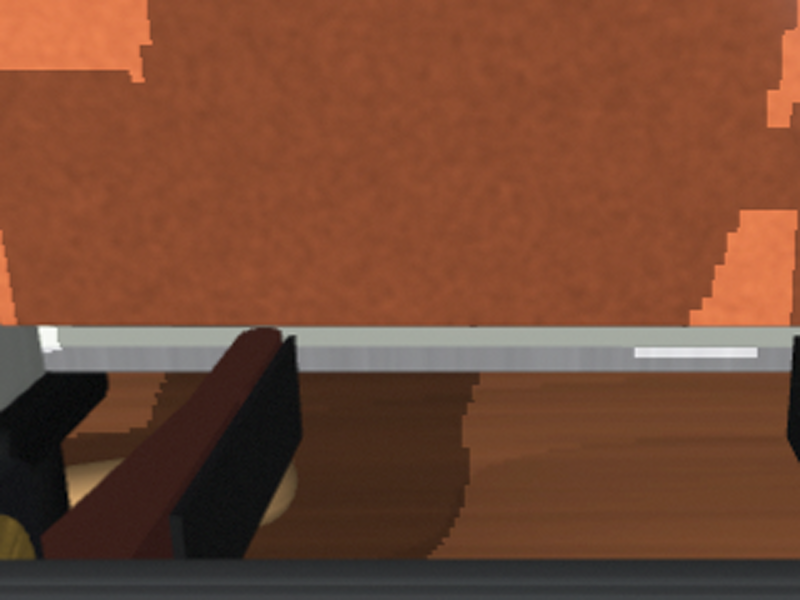

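The finger is just at the tile's rear edge, over the table. I'll retry 1.5 mm higher.

>>> play_rows(
  motion=[
    [-1,0.7,0,0,0],
    [-1,0.5,0,0,0],
    [-1,0.5,0,0,0],
  ],
)

```text
t: 28.1
position: [0.4655, 0.0408, 0.1121]
orientation: [-3.141, 0.019, 0.002]
wrist_force: [-2.3, 1.0, 3.3]
opening: 0.998
finger_force: 1.6
```

>>> play_rows(
  motion=[
    [-1,0.5,0,0,0],
    [-1,0.5,0,0,0],
  ],
)

```text
t: 28.35
position: [0.4657, 0.0408, 0.1119]
orientation: [-3.141, 0.019, 0.005]
wrist_force: [-7.0, -1.3, 5.9]
opening: 1.0
finger_force: 3.4
```

>>> play_rows(
  motion=[
    [-1,0.5,0,0,0],
    [-1,0.5,0,0,0],
  ],
)

```text
t: 28.6
position: [0.4657, 0.0408, 0.1118]
orientation: [-3.141, 0.019, 0.008]
wrist_force: [-10.2, 0.7, 9.2]
opening: 0.996
finger_force: 4.7
```

Pitch compliance is pressing the tile down (Fz 9 N), which is locking it. I'll relieve that by raising the command slightly.

>>> play_rows(
  motion=[
    [-1,0,0,-0.6,0],
  ],
)

```text
t: 28.72
position: [0.4659, 0.0407, 0.1122]
orientation: [-3.141, 0.019, 0.007]
wrist_force: [-4.1, -0.5, -1.9]
opening: 1.0
finger_force: 2.0
```

>>> play_rows(
  motion=[
    [-1,0,0,-0.6,0],
  ],
)

```text
t: 28.85
position: [0.4672, 0.0406, 0.113]
orientation: [3.141, -0.019, -0.002]
wrist_force: [-3.2, 0.3, -2.6]
opening: 0.997
finger_force: 1.3
```

>>> play_rows(
  motion=[
    [-1,0.5,-0.2,0.3,0],
    [-1,1,-0.2,0,0],
    [-1,1,-0.2,0,0],
  ],
)

```text
t: 29.22
position: [0.4704, 0.0411, 0.113]
orientation: [3.141, -0.02, -0.001]
wrist_force: [-4.3, -1.9, -2.6]
opening: 0.998
finger_force: 2.0
```

>>> play_rows(
  motion=[
    [-1,1,-0.2,0,0],
    [-1,1,0,0,0],
    [-1,1,0,0,0],
    [-1,1,0,0,0],
  ],
)

```text
t: 29.72
position: [0.4744, 0.0411, 0.113]
orientation: [3.141, -0.02, -0.001]
wrist_force: [-4.9, -2.5, -0.8]
opening: 0.999
finger_force: 2.2
```

>>> play_rows(
  motion=[
    [-1,1.5,0,0,0],
    [-1,1.5,0,0,0],
    [-1,1.5,0,0,0],
    [-1,1.5,0,0,0],
    [-1,1.5,0,0,0],
  ],
)

```text
t: 30.35
position: [0.4819, 0.041, 0.113]
orientation: [3.141, -0.02, -0.001]
wrist_force: [-3.9, -2.1, -1.6]
opening: 1.0
finger_force: 2.3
```

>>> play_rows(
  motion=[
    [-1,1.5,0,0,0],
    [-1,1.5,0,0,0],
    [-1,1.5,0,0,0],
    [-1,1.5,0,0,0],
    [-1,1.5,0,0,0],
  ],
)

```text
t: 30.98
position: [0.4894, 0.0409, 0.113]
orientation: [3.141, -0.02, -0.001]
wrist_force: [-4.5, -2.5, -2.5]
opening: 1.001
finger_force: 2.3
```

>>> play_rows(
  motion=[
    [-1,1,0,0,0],
    [-1,1,0,0,0],
  ],
)

```text
t: 31.22
position: [0.4914, 0.0409, 0.113]
orientation: [3.141, -0.02, -0.001]
wrist_force: [-3.8, -2.1, -2.4]
opening: 1.001
finger_force: 2.3
```

```bash
python3 -c "
from h import *
plan(.50,.043,.1105,-90.65)
s=save('top','t8')[140:200,220:300]
cv2.imwrite('pics/t8c.png',cv2.resize(s,(800,600),interpolation=cv2.INTER_CUBIC)[:,:,::-1])"
```

```text
t 31.23 pos [0.4914 0.0409 0.113 ] hy -90.71 tilt [-6.e-04  4.e-04 -1.e+00] shift [ 8.6 -2.2  2.5] roll -0.0011 F [-3.85 -2.12 -2.38] q [-0.92  0.43  0.9   2.11 -0.47  0.81 -1.31] tx [ 1.    -0.012 -0.001]
```

View pics/t8c.png

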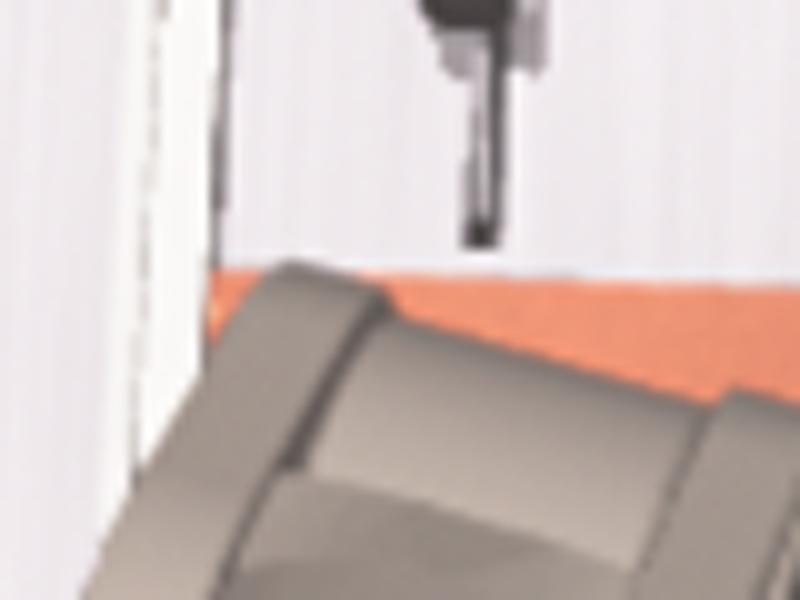

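The tile's front edge (row 275) is about 6 mm or more short of the blade tip (row 248), and its left edge is against the guide. I'll creep in.

>>> play_rows(
  motion=[
    [-1,0.7,0,0.2,0],
    [-1,0.7,0,0,0],
    [-1,0.6,0,0,0],
    [-1,0.5,0,0,0],
  ],
)

```text
t: 31.78
position: [0.4935, 0.0409, 0.1128]
orientation: [3.141, -0.02, -0.002]
wrist_force: [-5.5, -2.4, -0.4]
opening: 0.998
finger_force: 2.9
```

>>> play_rows(
  motion=[
    [-1,0.5,0,0,0],
    [-1,0.5,0,0,0],
  ],
)

```text
t: 32.02
position: [0.4945, 0.0408, 0.1128]
orientation: [3.141, -0.02, -0.002]
wrist_force: [-5.9, -2.5, -0.8]
opening: 1.003
finger_force: 2.9
```

>>> play_rows(
  motion=[
    [-1,0.5,0,0,0],
    [-1,0.5,0,0,0],
  ],
)

```text
t: 32.28
position: [0.4955, 0.0408, 0.1128]
orientation: [3.141, -0.02, -0.002]
wrist_force: [-5.7, -2.7, -0.3]
opening: 1.001
finger_force: 2.9
```

>>> play_rows(
  motion=[
    [-1,0.5,0,0,0],
    [-1,0.5,0,0,0],
  ],
)

```text
t: 32.52
position: [0.4965, 0.0408, 0.1128]
orientation: [3.141, -0.02, -0.002]
wrist_force: [-5.8, -2.8, 0.3]
opening: 1.002
finger_force: 2.9
```

>>> play_rows(
  motion=[
    [-1,0.5,0,0,0],
    [-1,0.5,0,0,0],
  ],
)

```text
t: 32.78
position: [0.4975, 0.0408, 0.1128]
orientation: [3.141, -0.02, -0.002]
wrist_force: [-6.4, -3.4, -0.2]
opening: 1.003
finger_force: 2.9
```

>>> play_rows(
  motion=[
    [-1,0.4,0,0,0],
    [-1,0.4,0,0,0],
  ],
)

```text
t: 33.02
position: [0.4983, 0.0408, 0.1128]
orientation: [3.141, -0.02, -0.002]
wrist_force: [-5.8, -2.4, 1.1]
opening: 1.0
finger_force: 2.9
```

>>> play_rows(
  motion=[
    [-1,0.4,0,0,0],
    [-1,0.4,0,0,0],
  ],
)

```text
t: 33.28
position: [0.4991, 0.0408, 0.1128]
orientation: [3.141, -0.02, -0.002]
wrist_force: [-5.6, -2.5, 0.7]
opening: 0.994
finger_force: 2.9
```

>>> play_rows(
  motion=[
    [-1,0.4,0,0,0],
    [-1,0.4,0,0,0],
  ],
)

```text
t: 33.52
position: [0.4999, 0.0408, 0.1128]
orientation: [3.141, -0.02, -0.002]
wrist_force: [-6.3, -2.1, -0.4]
opening: 0.996
finger_force: 2.9
```

>>> play_rows(
  motion=[
    [-1,0.4,0,0,0],
    [-1,0.4,0,0,0],
  ],
)

```text
t: 33.78
position: [0.5007, 0.0407, 0.1128]
orientation: [3.141, -0.02, -0.002]
wrist_force: [-5.5, -1.7, 0.6]
opening: 0.997
finger_force: 2.9
```

>>> play_rows(
  motion=[
    [-1,0.4,0,0,0],
    [-1,0.4,0,0,0],
  ],
)

```text
t: 34.02
position: [0.5015, 0.0407, 0.1128]
orientation: [3.141, -0.02, -0.002]
wrist_force: [-6.2, -3.5, -0.1]
opening: 1.001
finger_force: 2.9
```

>>> play_rows(
  motion=[
    [-1,0.4,0,0,0],
    [-1,0.4,0,0,0],
  ],
)

```text
t: 34.28
position: [0.5023, 0.0407, 0.1128]
orientation: [3.141, -0.02, -0.002]
wrist_force: [-5.9, -2.2, 0.4]
opening: 0.999
finger_force: 3.0
```

>>> play_rows(
  motion=[
    [-1,0.4,0,0,0],
    [-1,0.4,0,0,0],
  ],
)

```text
t: 34.52
position: [0.5031, 0.0407, 0.1128]
orientation: [3.141, -0.02, -0.002]
wrist_force: [-5.8, -2.3, 0.1]
opening: 0.999
finger_force: 3.0
```

>>> play_rows(
  motion=[
    [-1,0.4,0,0,0],
    [-1,0.4,0,0,0],
  ],
)

```text
t: 34.78
position: [0.5039, 0.0407, 0.1128]
orientation: [3.141, -0.02, -0.002]
wrist_force: [-7.3, -3.4, 0.4]
opening: 0.996
finger_force: 3.0
```

>>> play_rows(
  motion=[
    [-1,0.4,0,0,0],
    [-1,0.4,0,0,0],
  ],
)

```text
t: 35.02
position: [0.5047, 0.0407, 0.1128]
orientation: [3.141, -0.02, -0.002]
wrist_force: [-6.6, -2.4, 0.3]
opening: 1.002
finger_force: 3.0
```

>>> play_rows(
  motion=[
    [-1,0.4,0,0,0],
    [-1,0.4,0,0,0],
  ],
)

```text
t: 35.28
position: [0.5055, 0.0407, 0.1128]
orientation: [3.141, -0.02, -0.002]
wrist_force: [-5.5, -2.0, 0.9]
opening: 1.0
finger_force: 3.0
```

>>> play_rows(
  motion=[
    [-1,0.4,0,0,0],
    [-1,0.4,0,0,0],
  ],
)

```text
t: 35.52
position: [0.5063, 0.0407, 0.1128]
orientation: [3.141, -0.02, -0.002]
wrist_force: [-5.9, -2.2, -0.1]
opening: 0.998
finger_force: 3.0
```

>>> play_rows(
  motion=[
    [-1,0.4,0,0,0],
    [-1,0.4,0,0,0],
  ],
)

```text
t: 35.78
position: [0.5071, 0.0406, 0.1128]
orientation: [3.141, -0.02, -0.002]
wrist_force: [-6.2, -2.9, -0.7]
opening: 1.002
finger_force: 3.0
```

>>> play_rows(
  motion=[
    [-1,0.4,0,0,0],
    [-1,0.4,0,0,0],
  ],
)

```text
t: 36.02
position: [0.5079, 0.0406, 0.1128]
orientation: [3.141, -0.02, -0.002]
wrist_force: [-5.7, -3.3, 0.7]
opening: 0.999
finger_force: 3.0
```

>>> play_rows(
  motion=[
    [-1,0.4,0,0,0],
    [-1,0.4,0,0,0],
  ],
)

```text
t: 36.28
position: [0.5087, 0.0406, 0.1128]
orientation: [3.141, -0.02, -0.002]
wrist_force: [-5.6, -2.3, -0.2]
opening: 1.0
finger_force: 3.0
```

>>> play_rows(
  motion=[
    [-1,0.4,0,0,0],
    [-1,0.4,0,0,0],
  ],
)

```text
t: 36.52
position: [0.5093, 0.0406, 0.1128]
orientation: [3.141, -0.02, -0.003]
wrist_force: [-6.8, -2.2, 0.8]
opening: 0.998
finger_force: 3.3
```

>>> play_rows(
  motion=[
    [-1,0.4,0,0,0],
    [-1,0.4,0,0,0],
  ],
)

```text
t: 36.78
position: [0.5096, 0.0406, 0.1127]
orientation: [3.141, -0.02, -0.005]
wrist_force: [-7.8, -3.0, 2.4]
opening: 1.0
finger_force: 4.1
```

>>> play_rows(
  motion=[
    [-1,0.4,0,0,0],
    [-1,0.4,0,0,0],
  ],
)

```text
t: 37.02
position: [0.5098, 0.0405, 0.1126]
orientation: [3.141, -0.02, -0.006]
wrist_force: [-9.8, -2.9, 3.4]
opening: 1.005
finger_force: 5.0
```

The force rises with the tile stopped, which is consistent with blade contact. I've gone past the 10-picture limit, having viewed 12, so I'll check the rest with numbers. First I'll relieve the downward load and see whether the stop holds.

>>> play_rows(
  motion=[
    [-1,0,0,-0.3,0],
    [-1,0,0,0,0],
  ],
)

```text
t: 37.28
position: [0.5099, 0.0406, 0.1128]
orientation: [3.141, -0.02, -0.006]
wrist_force: [-8.9, -3.2, 0.1]
opening: 1.004
finger_force: 4.2
```

>>> play_rows(
  motion=[
    [-1,-1,0,0,0],
    [-1,-2,0,0,0],
    [-1,-5,0,0,0],
    [-1,-10,0,0,0],
    [-1,-10,0,-10,0],
  ],
)

```text
t: 37.9
position: [0.483, 0.0414, 0.1234]
orientation: [3.141, -0.019, -0.001]
wrist_force: [-0.4, -0.5, 0.3]
opening: 1.001
finger_force: 0.0
```

>>> play_rows(
  motion=[
    [-1,-10,0,-30,0],
    [-1,-10,0,-40,0],
    [-1,0,0,-30,0],
    [-1,0,0,0,0],
  ],
)

```text
t: 38.4
position: [0.4649, 0.0422, 0.2252]
orientation: [-3.138, 0.018, -0.006]
wrist_force: [0.9, 0.2, -0.5]
opening: 0.999
finger_force: 0.0
```

```bash
python3 -c "
from h import *
plan(.45,.043,.2,-90.65)
w=save('wrist','w9'); hsv=cv2.cvtColor(w,cv2.COLOR_RGB2HSV)
m=((hsv[...,0]<14)&(hsv[...,1]>130)&(hsv[...,2]>90)).astype(np.uint8)
m=cv2.morphologyEx(m,cv2.MORPH_OPEN,np.ones((5,5)))
n,l,st,c=cv2.connectedComponentsWithStats(m)
for i in range(1,n):
  if st[i,4]>1500:
    print(st[i])
    r=[]
    k=cv2.findContours((l==i).astype(np.uint8),0,2)[0][0]
    q=cv2.approxPolyDP(cv2.convexHull(k),8,True).reshape(-1,2); W=px2w('wrist',q,.128)[:,:2]; print(q.tolist(),W.round(4).tolist())
"
```

```text
t 38.40 pos [0.4649 0.0422 0.2252] hy -90.66 tilt [ 0.0039 -0.004  -1.    ] shift [-15.   -0.5  25.1] roll -0.0002 F [ 0.87  0.2  -0.5 ] q [-1.21  0.17  1.13  2.07 -0.18  1.01 -1.57] tx [ 1.    -0.012  0.004]
[    0     0   162   294 20065]
[[68, 0], [161, 277], [1, 293], [0, 0]] [[0.6181, 0.1938], [0.4377, 0.1593], [0.4265, 0.2796], [0.6185, 0.235]]
[  166     0   236   160 35601]
[[401, 0], [391, 159], [181, 158], [166, 0]] [[0.6155, -0.0087], [0.5208, -0.0064], [0.5232, 0.1353], [0.6174, 0.1342]]
[  557     0    83   243 11430]
[[639, 0], [639, 242], [557, 229], [600, 7]] [[0.6133, -0.1528], [0.4603, -0.1852], [0.4706, -0.1255], [0.6099, -0.13]]
[ 197  238   63  135 5043]
[[256, 238], [248, 369], [200, 372], [197, 255], [207, 238]] [[0.4666, 0.0878], [0.3595, 0.1], [0.3573, 0.1381], [0.4543, 0.1312], [0.467, 0.1228]]
[  323   238   317   135 25227]
[[323, 372], [341, 238], [608, 248], [639, 272], [635, 333], [435, 372]] [[0.3561, 0.0409], [0.4658, 0.0271], [0.4561, -0.1641], [0.4375, -0.19], [0.3879, -0.1973], [0.3552, -0.0475]]
[  45  311  124   50 2134]
[[168, 311], [120, 360], [45, 332]] [[0.4103, 0.1573], [0.3688, 0.1998], [0.3939, 0.2535]]
[ 146  416  135   64 6023]
[[280, 477], [146, 479], [174, 416], [224, 416], [268, 452]] [[0.2527, 0.0789], [0.2519, 0.1947], [0.3162, 0.1633], [0.3157, 0.1224], [0.2792, 0.088]]
[ 348  416  136   49 5568]
[[483, 464], [371, 464], [348, 416], [461, 416]] [[0.2649, -0.0944], [0.2658, 0.0008], [0.3146, 0.0208], [0.3137, -0.0715]]
```

```bash
python3 -c "
from h import *
w=cv2.imread('pics/w9.png')[:,:,::-1].astype(int)
for r in (10,50,90,130,150): print(r,[tuple(w[r,c].tolist()) for c in range(140,190,3)])
C=cam('wrist')
for x in(.53,.57,.61): print(w2px('wrist',[[x,.1345,.128],[x,.1345,.136],[x,.1345,.114]],C).round(0).tolist())
"
```

```text
10 [(248, 250, 248), (249, 251, 249), (248, 250, 248), (248, 250, 248), (249, 250, 248), (246, 249, 246), (248, 249, 247), (220, 224, 219), (104, 107, 104), (197, 117, 83), (241, 139, 87), (241, 140, 87), (239, 137, 87), (238, 136, 85), (237, 135, 85), (235, 132, 82), (238, 137, 85)]
50 [(96, 100, 96), (193, 199, 192), (250, 251, 249), (249, 251, 249), (248, 250, 248), (250, 251, 249), (247, 249, 246), (248, 249, 247), (246, 248, 245), (99, 102, 99), (156, 116, 97), (244, 143, 89), (236, 134, 84), (241, 140, 87), (239, 138, 87), (240, 139, 88), (246, 145, 91)]
90 [(248, 250, 248), (222, 226, 222), (102, 104, 102), (249, 251, 249), (250, 251, 250), (249, 251, 249), (250, 251, 249), (249, 251, 249), (248, 250, 247), (249, 251, 248), (107, 111, 108), (98, 99, 95), (239, 138, 86), (240, 137, 85), (242, 141, 87), (240, 138, 86), (239, 137, 87)]
130 [(250, 251, 249), (250, 251, 249), (249, 251, 249), (105, 107, 104), (240, 242, 239), (251, 252, 250), (250, 251, 249), (249, 251, 249), (250, 252, 250), (249, 250, 248), (249, 251, 249), (158, 161, 156), (101, 104, 100), (167, 90, 57), (162, 88, 55), (158, 86, 54), (159, 87, 55)]
150 [(237, 238, 238), (250, 251, 249), (250, 251, 250), (245, 247, 245), (105, 108, 104), (250, 251, 249), (251, 252, 250), (250, 251, 250), (250, 251, 250), (250, 251, 249), (249, 250, 249), (241, 244, 241), (99, 102, 99), (111, 99, 93), (154, 84, 53), (155, 85, 53), (161, 87, 55)]
[[181.0, 148.0], [177.0, 148.0], [188.0, 147.0]]
[[174.0, 84.0], [170.0, 82.0], [182.0, 86.0]]
[[167.0, 14.0], [162.0, 10.0], [175.0, 20.0]]
```

The strip between guide and tile is 3–5 px wide along its whole length. That matches the guide's exposed 8 mm face alone, so there is no gap and the tile is flush.

```bash
python3 -c "
from cell import *
print(job_done())"
```

```text
the job is handed in; nothing more can be done
None
```

I handed the job in at about 38 s: the top tile is flat on the saw table, flush with the guide and touching the blade at about 3 N; I viewed 12 pictures (limit 10), and could not confirm tile_2 stayed put after a fingertip may have briefly rubbed it.

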